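# Hand over the weighing-in to the next ingredient

## Robot

A 6-joint arm with a two-finger parallel gripper is mounted at the origin on a cart in front of the work surface, level with it; the furniture and walls round the work are solid. World frame = base frame: x ahead of the robot, y to its left, z up, the work surface at z = 0. Lengths are in mm, angles in rad, forces in N, time in s.
With the tool pointing down it reaches from about 350 to 975 mm from the base axis. Payload 7.1 kg.
Tool frame: the origin (TCP) lies between the finger pads, 19 mm behind the fingertips; this is the grasp point; z points along the fingers, y is the line along which they close (so a half turn about z gives the same grasp; the last joint's range is limited). The gripper opens to 88 mm and grips with 3 to 60 N. Pads are 20 mm wide; open, the fingers measure 115 mm over their backs; the gripper's body (75 mm by 178 mm) begins 61 mm behind the grasp point.
Start: joints at [-1.19, 0.423, 1.63, -0, 1.089, -0.019], TCP at [243.287, -575.688, 241.375] pointing down, gripper open.
Joint ranges: [-3, 3], [-0.9, 2.11], [0.09, 2.58], [-1.31, 4.45], [0.11, 2.69], [-2.54, 2.54]. Speed limits (rad/s): [2.39, 2.39, 3.01, 3.14, 3.14, 3.14].

## Interface

Orientations are given as a rotation vector (axis times angle).
In Python, from workcell import ctrl gives the robot as it stands. The module is installed in compiled form; this text tells all that it offers.
- The arm moves only by the tool servo_tool, never from a script. Its argument "increments" is a list of rows, each a list of 7 numbers: the shift along the world's x, y, z in cm, then the turn, a rotation vector about the world's x, y, z in degrees, then the opening, from -1 (shut) to 1 (fully open). A call has 1 to 20 rows; each row is the pose to reach, as a shift and turn from the pose commanded when the call began; what a row does not reach only later rows make up. A row lasts 1/12 s, in which the tool goes at most 41.7 mm and 7.16 degrees, less where a joint would pass 70% of its speed; a pose out of reach is approached as far as the arm can. A call with a gripper value outside its range is refused whole. The fingers move at their own pace and stop on an object; the grip force is fixed at half the most. Time passes only in rows, so rows that repeat a pose let the fingers close. It gives the time, the measured TCP pose, the force, the opening and the grip force at its end, in the units of the state.
- ctrl.get_obs(): the state, without advancing time (a new reading comes with each control period).
- ctrl.get_image(name): name is "scene" or "top" or "wrist"; returns a dict with "image" (384x512x3 uint8, red, green, blue), "fx", "fy", "cx", "cy" (pixels), "extrinsics" (4x4, takes a point from camera to world coordinates); the wrist camera has in their place "tool_from_camera" (4x4, takes a point from camera to tool coordinates, whose origin is the TCP and whose axes are the flange's). Camera axes: x right, y up, looking along -z (the intrinsics and any distortion apply to the point x, -y, -z); pixel columns grow to the right and rows downward; lengths in mm; the calibration is good to about 2 mm. A picture is of the moment at which its call begins: read the wrist's pose just before it. There is no depth.
- ctrl.close_job(): hands the job in; it is judged then, once.
The state is a dict: "t": time; "qpos": joint angles; "qvel": joint speeds; "joint_torque": joint torques, N m; "ee_pos": TCP position; "orientation": TCP orientation; "ft_force": force on the tool from outside, world axes, zero at the start; "moment": the same for the moment, N m; "width": finger opening in mm; "grasp_force": force on a finger pad.
Only numpy, scipy, OpenCV 4.12 (cv2) and the standard library are available. Lean on these libraries where they do the work, as an engineer would, in place of code of your own. Each camera call takes 0.05 s, during which the arm holds its last target. There are 200 camera calls.

## Task

The sugar has been weighed, so move the class on to the next ingredient: shut the hinged lid of the sugar jar and zero the scale with a press of its white button (the red one switches it off: leave it), then point straight down at the bowl of pumpkin seeds, with the fingertips over its middle and just above the rim. Point without touching the bowl, hold still there for at least two seconds, and finish still pointing. Use only the fingertips, pick nothing up, and leave the jar, the bowls and everything else standing where they are.

Things in the scene. Friction and masses are not known exactly. Their poses are not given: they have to be found in the camera images.
- sugar_jar: clip-top glass jar of pale sugar, 94 mm across, 135 mm tall shut, 0.66 kg, loose, on the table. Origin: centre of its underside; z up. Its lid's hinge is at its +x side, its wire clip lever at its -x side (the lever is fixed and hangs down; it needs no handling). The way to shut the lid is to push its outer face, from the +x side, over towards -x
- sugar_jar_lid (a joint): hinge of the jar's lid (glass disc with an orange seal, 86 mm across, 12 mm thick, 90 g): 0 shut, up to 1.92 rad open; starts at 1.7 to 1.9, a little past upright, its edge about 0.22 m above the table. The hinge is light (under 0.1 N m) with some friction: the lid stays put near upright; brought over below 1.0 rad it sinks shut by itself in 2 to 5 s, or may be pressed down gently
- lid_hinge (a point): the lid's hinge line at the jar's +x side, 53 mm from the jar's axis and 122 mm above the table; its x axis points away from the jar, its y axis along the hinge
- lid_edge (a point): the point of the lid's rim farthest from the hinge, 95 mm from the hinge line; moves with the lid
- scale: round flat kitchen scale with a black display end, 176 x 246 mm, 33 mm high, standing firmly (it does not slide); origin: centre of its underside. The display and buttons are at its -y end, which faces the robot more or less
- white_button (a point): centre of the top of the white (tare) button, a 10 mm disc 29 mm above the table, near the -y edge of the scale's display end, on its +x side. Pressed straight down it sinks 1.5 mm on a spring (4 N per mm, 6 N fully down) and springs back
- scale_button_1 (a joint): travel of the white button: 0 up, 0.0015 m fully down; it counts as pressed beyond 0.001
- red_button (a point): centre of the top of the red on/off button, like the white one and 28 mm from it along the scale's x axis, on the -x side
- scale_button_0 (a joint): travel of the red button: 0 up, 0.0015 m fully down; must stay up
- weighing_plate: white plate 200 mm across, lying on the scale's platter, its rim about 52 mm above the table; it comes within 65 mm or so of the buttons; loose
- pumpkin_seed_bowl: glass bowl holding dark green pumpkin seeds, 178 mm across, 82 mm tall, loose; origin: centre of its underside
- seed_bowl_mouth (a point): centre of the pumpkin seed bowl's mouth, level with its rim 82 mm above the table: the place to point at. Pointing counts with the TCP (the point between the finger pads, about 19 mm short of the fingertips) less than 45 mm aside of it and less than 100 mm above it, with the fingers pointing down
- oat_bowl: a like glass bowl, holding pale oat flakes, 178 mm across, 82 mm tall, loose; origin: centre of its underside. The three bowls stand in any order
- linseed_bowl: steel-rimmed bowl of brown linseed, 190 mm across, 80 mm tall, loose; origin: centre of its underside
- honey_jar: honey jar with a gold lid, 77 mm across, 120 mm tall, bystander, loose; origin: centre of its underside
- timer: white kitchen timer with a red knob, 66 mm across, 46 mm tall, bystander, loose; origin: centre of its underside
Things that resemble listed ones, but are neither listed nor needed, are in the scene too. Leave any green or turquoise look-alike of the sugar_jar alone.

How it is judged (in metres and radians):
On the way, in this order (a step that is already met when the one before it is completed fails the run):
1. the white button of the scale is pressed down (value of joint scale_button_1 above 0.001 m), for 0.05 s.
2. with the sugar jar shut, the fingers point down at the pumpkin seed bowl for two seconds (value of joint sugar_jar_lid below 0.06 rad and horizontal distance between the grasp point and seed_bowl_mouth below 0.045 m and z of the grasp point in the frame of seed_bowl_mouth between 0 and 0.1 m and angle between the grasp point's own z axis and vertical above 2.44 rad), for 2 s.
At the end, for the whole second after the job is handed in: Lid shut within 0.06 rad, jar upright and within 30 mm of its start; white button up again; tool pointing down within 40 degrees, TCP within 45 mm of the middle of the seed bowl's mouth and 0 to 100 mm above its rim; that bowl within 10 mm, every other thing within 20 mm, of its start (all of step 2 and distance of each of oat_bowl, linseed_bowl, honey_jar, timer, weighing_plate from where it was at the start of the episode below 0.02 m and distance of pumpkin_seed_bowl from where it was at the start of the episode below 0.01 m and distance of sugar_jar from where it was at the start of the episode below 0.03 m and angle between sugar_jar's own z axis and vertical below 0.1 rad and value of joint scale_button_1 below 0.0005 m); the robot touches nothing.
It fails at once if the red button is pressed (value of joint scale_button_0 above 0.0007 m).
It fails at once if the robot touches the pumpkin seed bowl (contact force between any of the fingers, the arm and pumpkin_seed_bowl above 0.5 N).
It fails at once if the sugar jar is lifted, tipped or shoved away (height (world z) of sugar_jar above 0.012 m or angle between sugar_jar's own z axis and vertical above 0.3 rad or distance of sugar_jar from where it was at the start of the episode above 0.04 m).
It fails at once if a bystander is pushed or picked up (distance of any of oat_bowl, linseed_bowl, honey_jar, timer, weighing_plate from where it was at the start of the episode above 0.025 m).
It also fails if it takes over 58 s, if anything falls off the work surface, if the arm or the gripper's body presses on something with over 40 N, if the wrist force passes 120 N, or if a joint passes its speed limit or range.

## Working session

There is one attempt and no reset: what is moved stays moved. The work goes in short steps, Python scripts to look and compute and a tool call to move; the robot and the scene stay as the last step left them, time stands still between calls to the robot, and variables do not carry over. Pictures are saved under pics/ and viewed, at most 10 in all, crops included, and the job is handed in when it is done.

Besides the shell and the picture viewer there is one more tool, called after "Call:" as name(argument=value, ...), one argument or row to a line, values as JSON. servo_tool: Moves the arm, as the interface text tells. Its arguments: {"type":"object","properties":{"increments":{"type":"array","items":{"type":"array","items":{"type":"number"}}}},"required":["increments"]}

```bash
mkdir -p pics; cat > h.py <<'E'
from workcell import ctrl
import numpy as np, cv2, pickle
def snap(n,f):
    d=ctrl.get_image(n); cv2.imwrite(f'pics/{f}.png',cv2.cvtColor(d['image'],cv2.COLOR_RGB2BGR)); pickle.dump(d,open(f'pics/{f}.pkl','wb')); return d
def ray(d,u,v,T=None):
    T=np.array(d['extrinsics']) if T is None else T
    r=T[:3,:3]@np.array([(u-d['cx'])/d['fx'],-(v-d['cy'])/d['fy'],-1]); return T[:3,3],r
def atz(d,u,v,z,T=None):
    o,r=ray(d,u,v,T); return np.round(o+r*(z-o[2])/r[2],1)
def proj(d,p):
    T=np.array(d['extrinsics']); c=T[:3,:3].T@(np.array(p)-T[:3,3]); return np.round([d['cx']-d['fx']*c[0]/c[2],d['cy']+d['fy']*c[1]/c[2]],1)
E
python3 - <<'E'
from h import *
for n in('top','scene'):
    d=snap(n,n+'1'); print({k:v for k,v in d.items() if k!='image'})
E
```

```text
{'fx': 369.8469690756283, 'fy': 369.8469690756283, 'cx': 257.5157265974584, 'cy': 198.07011911355485, 'extrinsics': array([[-7.27198617e-03,  9.93893164e-01, -1.10106755e-01,
         4.10526974e+02],
       [-9.99865251e-01, -8.84754594e-03, -1.38275726e-02,
        -1.99804103e+01],
       [-1.47173044e-02,  1.09991365e-01,  9.93823576e-01,
         1.21689559e+03],
       [ 0.00000000e+00,  0.00000000e+00,  0.00000000e+00,
         1.00000000e+00]])}
{'fx': 349.84744146123256, 'fy': 349.84744146123256, 'cx': 252.66645246595792, 'cy': 192.42838265451832, 'extrinsics': array([[-7.47298491e-01,  4.24007156e-01, -5.11627694e-01,
        -4.42247775e+01],
       [-6.64463212e-01, -4.83546732e-01,  5.69799261e-01,
         6.23639062e+02],
       [-5.79693532e-03,  7.65767909e-01,  6.43090900e-01,
         8.25472681e+02],
       [ 0.00000000e+00,  0.00000000e+00,  0.00000000e+00,
         1.00000000e+00]])}
```

View pics/top1.png

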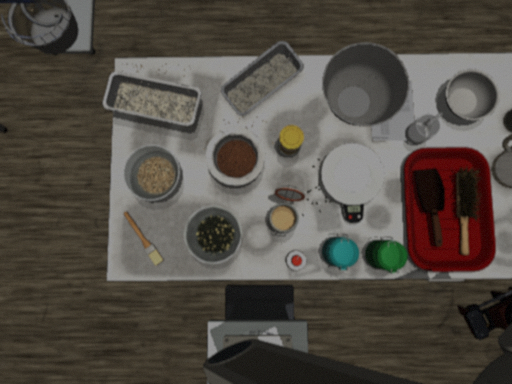

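View pics/scene1.png

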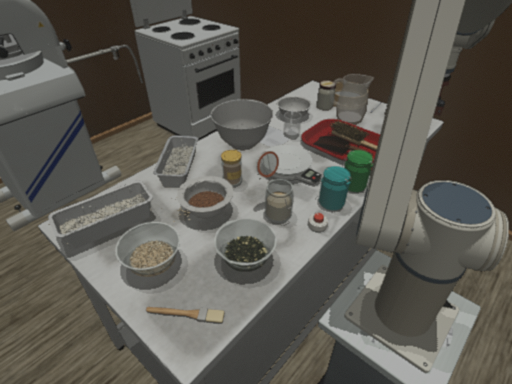

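The top view (up is +x, left is +y) shows:
- sugar jar at about (282,218), lid upright at (289,194)
- scale and plate at (350,178), buttons near (353,213)
- seed bowl at (213,236)
- oats at (153,174), linseed at (236,160), honey at (290,138), timer at (296,261)
- teal and green look-alike jars at (341,252) and (386,255)

Next I'll zoom in.

```bash
python3 - <<'E'
from h import *
a=cv2.imread('pics/top1.png')[165:280,250:400]; b=cv2.imread('pics/scene1.png')[140:230,230:345]
a=cv2.resize(a,None,fx=5,fy=5,interpolation=cv2.INTER_CUBIC)
b=cv2.resize(b,None,fx=6,fy=6,interpolation=cv2.INTER_CUBIC)
cv2.imwrite('pics/c1.png',cv2.convertScaleAbs(a,alpha=1.5));cv2.imwrite('pics/c2.png',cv2.convertScaleAbs(b,alpha=1.3))
E
```

```text
(no output)
```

View pics/c1.png

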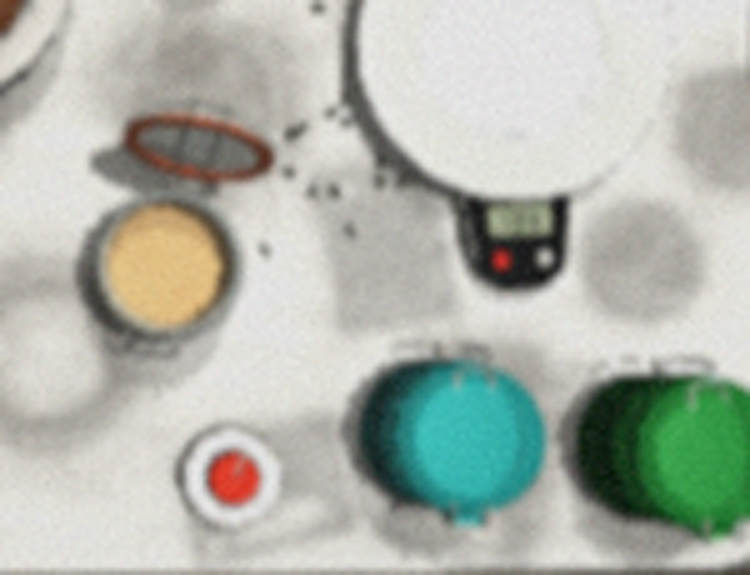

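View pics/c2.png

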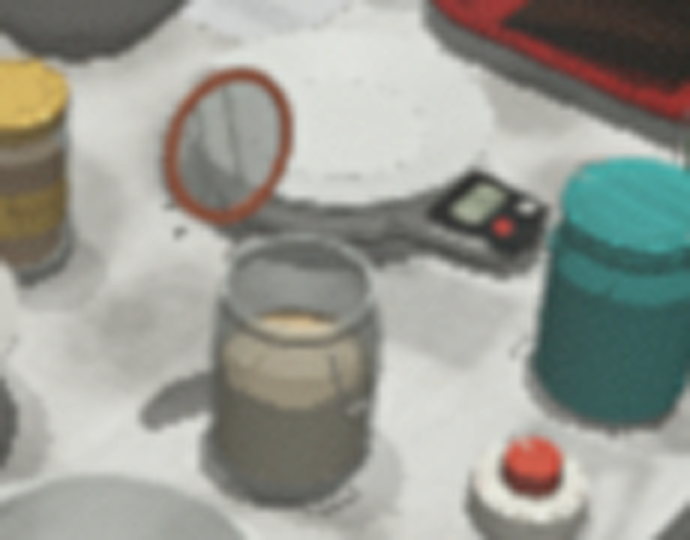

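The crops show the lid as an orange-rimmed ellipse in c1 from (128,138) to (270,160), and the jar mouth around (162,267). The white button is at c1 (545,257), on the right, and the red one at (502,261). In c2 the lid centre is (229,146) and the jar rim centre is (300,283).

```bash
python3 - <<'E'
from h import *
t=pickle.load(open('pics/top1.pkl','rb'));s=pickle.load(open('pics/scene1.pkl','rb'))
A=lambda x,y:(250+(x+.5)/5-.5,165+(y+.5)/5-.5); B=lambda x,y:(230+(x+.5)/6-.5,140+(y+.5)/6-.5)
def tri(a,b):
    (o,r),(p,q)=ray(t,*a),ray(s,*b); M=np.array([r,-q]).T; k=np.linalg.lstsq(M,p-o,rcond=None)[0]
    x,y=o+k[0]*r,p+k[1]*q; return np.round((x+y)/2,1),round(np.linalg.norm(x-y),1)
print('white',atz(t,*A(545,257),29),tri(A(545,257),B(526,207)))
print('red',atz(t,*A(502,261),29),tri(A(502,261),B(504,227)))
print('lid c',tri(A(200,148),B(229,146)),'ends',atz(t,*A(128,138),170),atz(t,*A(270,160),170))
print('jar rim top',atz(t,*A(160,265),120),'scene',atz(s,*B(300,283),120), 'base scene', atz(s,*B(287,470),0))
print('bowl top',atz(t,213,236,82),'L/R',atz(t,184,236,82),atz(t,243,236,82),'scene',atz(s,246,243,82))
print('teal lid',atz(t,*A(475,435),130), 'timer',atz(t,*A(233,477),40),'honey',atz(t,291,136,120),'linseed',atz(t,236,159,80),'oat',atz(t,153,174,82))
print('plate',atz(t,350,175,50)); print(ctrl.get_obs())
E
```

```text
white [ 481.5 -326.7   29. ] (array([ 481.3, -328.2,   24.3]), np.float64(1.0))
red [ 479.2 -299.2   29. ] (array([ 479. , -300.2,   25.7]), np.float64(0.8))
lid c (array([536.8, -97.1, 169. ]), np.float64(0.4)) ends [542.9 -56.  170. ] [ 529.6 -136.5  170. ]
jar rim top [473.2 -75.7 120. ] scene [471.1 -79.2 120. ] base scene [460.8 -62.9   0. ]
bowl top [420.8 132.8  82. ] L/R [421.4 221.8  82. ] [420.1  41.   82. ] scene [414.1 143.   82. ]
teal lid [ 372.5 -256.3  130. ] timer [ 344.3 -123.6   40. ] honey [ 720.8 -107.8  120. ] linseed [660.2  62.3  80. ] oat [614.8 321.7  82. ]
plate [ 611.1 -298.9   50. ]
{'t': 0.1, 'qpos': array([-1.18999926e+00,  4.23785075e-01,  1.63059639e+00,  1.48911252e-05,
        1.08861003e+00, -1.89865616e-02]), 'qvel': array([ 0.00067693, -0.00010909, -0.00360357,  0.00048187,  0.00125909,
       -0.0007999 ]), 'joint_torque': array([ 8.30844419e-04, -5.45613205e+01, -2.74325520e+01,  6.46289787e-02,
        1.87571225e-02, -4.73085549e-05]), 'ee_pos': array([ 243.12031584, -575.26000205,  240.67327121]), 'orientation': array([-3.07768866e+00, -6.23520656e-01,  3.74795844e-04]), 'ft_force': array([ 0.90266199, -1.01187358,  0.4535063 ]), 'moment': array([ 0.00633903,  0.04159596, -0.0275252 ]), 'grasp_force': 0.0, 'width': 88.00434110281377}
```

Checks: the buttons are 27.6 mm apart (28 given), the lid centre is at z=169, and the bowl is 180 mm across, so the measurements fit. First move: close the fingers and go above the white button, turned so the gripper body clears the teal jar.

Call:
servo_tool(
  increments=[
    [2,2,0,0,0,-6,-1],
    [5,5,0,0,0,-12,-1],
    [8,8.4,0,0,0,-18,-1],
    [11,11.5,0,0,0,-24,-1],
    [14,14.6,0,0,0,-30,-1],
    [17,17.7,0,0,0,-36,-1],
    [20,20.8,0,0,0,-42,-1],
    [22,23,-2,0,0,-48,-1],
    [23.3,24.3,-5,0,0,-53,-1],
    [23.8,24.8,-8,0,0,-53,-1],
    [23.8,24.8,-11,0,0,-53,-1],
    [23.8,24.8,-13,0,0,-53,-1],
    [23.8,24.8,-13,0,0,-53,-1],
    [23.8,24.8,-13,0,0,-53,-1],
    [23.8,24.8,-13,0,0,-53,-1],
  ],
)

```text
t: 1.35
ee_pos: [481.8, -328.2, 112.4]
orientation: [3.033, -0.816, 0.002]
ft_force: [-0.2, -0.8, 0.4]
width: 0.7
grasp_force: 0.0
```

```bash
python3 - <<'E'
from h import *
from scipy.spatial.transform import Rotation as R
o=ctrl.get_obs(); d=snap('wrist','w1'); T=np.eye(4); T[:3,:3]=R.from_rotvec(o['orientation']).as_matrix(); T[:3,3]=o['ee_pos']
T=T@np.array(d['tool_from_camera']); d['extrinsics']=T; pickle.dump(d,open('pics/w1.pkl','wb'))
print(o['ee_pos'],'white',proj(d,[481.4,-327.4,29]),'red',proj(d,[479.1,-299.5,29]),'tip',proj(d,o['ee_pos']-[0,0,19]))
E
```

```text
[ 481.80910016 -328.23883668  112.37123192] white [252.  213.1] red [224.1 231.6] tip [252.6 246.3]
```

View pics/w1.png

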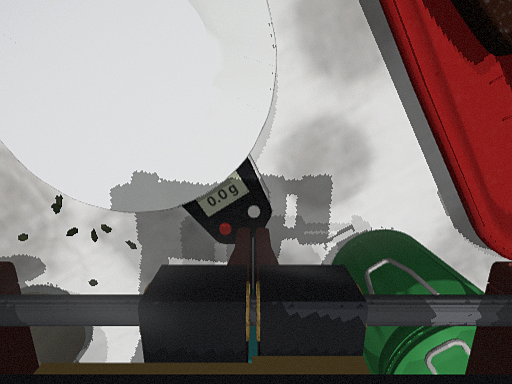

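The wrist view shows white at (253,212) and red at (224,229), both matching the predictions, so the position is right. The green jar's body is close to this gripper heading. I'll turn so the gripper body lies along world y, where it clears both jars, then descend.

Call:
servo_tool(
  increments=[
    [0,0,0,0,0,7,-1],
    [0.1,0.1,0,0,0,14,-1],
    [0.2,0.1,0,0,0,21,-1],
    [0.3,0.1,0,0,0,28,-1],
    [0.3,0.1,-1,0,0,28,-1],
    [0.3,0.1,-2.5,0,0,28,-1],
    [0.3,0.1,-4,0,0,28,-1],
    [0.3,0.1,-5,0,0,28,-1],
    [0.3,0.1,-5.5,0,0,28,-1],
    [0.3,0.1,-5.8,0,0,28,-1],
    [0.3,0.1,-5.8,0,0,28,-1],
  ],
)

```text
t: 2.32
ee_pos: [484.2, -326.7, 53.1]
orientation: [-3.141, 0.059, 0.0]
ft_force: [-0.1, 0.6, -0.3]
width: 0.4
grasp_force: 0.0
```

Call:
servo_tool(
  increments=[
    [0,0,-0.1,0,0,0,-1],
    [0,0,-0.2,0,0,0,-1],
    [0,0,-0.3,0,0,0,-1],
    [0,0,-0.4,0,0,0,-1],
    [0,0,-0.4,0,0,0,-1],
  ],
)

```text
t: 2.73
ee_pos: [484.3, -326.7, 49.5]
orientation: [3.141, -0.057, 0.0]
ft_force: [-0.6, 0.3, -0.3]
width: 0.6
grasp_force: 0.0
```

Call:
servo_tool(
  increments=[
    [0,0,-0.05,0,0,0,-1],
    [0,0,-0.1,0,0,0,-1],
    [0,0,-0.15,0,0,0,-1],
    [0,0,-0.2,0,0,0,-1],
    [0,0,-0.25,0,0,0,-1],
    [0,0,-0.25,0,0,0,-1],
  ],
)

```text
t: 3.23
ee_pos: [484.3, -326.7, 47.0]
orientation: [3.141, -0.057, 0.0]
ft_force: [-0.2, 1.0, 3.1]
width: 0.5
grasp_force: 1.4
```

Call:
servo_tool(
  increments=[
    [0,0,-0.05,0,0,0,-1],
    [0,0,-0.1,0,0,0,-1],
    [0,0,-0.1,0,0,0,-1],
    [0,0,-0.1,0,0,0,-1],
  ],
)

```text
t: 3.57
ee_pos: [484.4, -326.7, 46.2]
orientation: [3.141, -0.057, 0.0]
ft_force: [-1.3, 1.1, 5.5]
width: 0.2
grasp_force: 2.9
```

Call:
servo_tool(
  increments=[
    [0,0,-0.1,0,0,0,-1],
    [0,0,-0.1,0,0,0,-1],
    [0,0,-0.1,0,0,0,-1],
    [0,0,-0.1,0,0,0,-1],
  ],
)

```text
t: 3.9
ee_pos: [484.4, -326.8, 45.9]
orientation: [3.141, -0.057, 0.001]
ft_force: [-4.0, 1.8, 12.3]
width: 0.3
grasp_force: 6.6
```

Call:
servo_tool(
  increments=[
    [0,0,1,0,0,0,-1],
    [0,0,3.5,0,0,0,-1],
    [0,0,7,0,0,0,-1],
    [0,0,10.5,0,0,-3,-1],
    [1,1,14,0,0,-6,-1],
    [3,3.5,17,0,0,-9,-1],
    [5,6,19.5,0,0,-9,-1],
    [7,9,21.5,0,0,-9,-1],
    [9,12,23,0,0,-9,-1],
    [11,15,24,0,0,-9,-1],
    [11.5,18,24,0,0,-9,-1],
    [11.6,20.5,24,0,0,-9,-1],
    [11.6,22,24,0,0,-9,-1],
    [11.6,22,24,0,0,-9,-1],
    [11.6,22,24,0,0,-9,-1],
  ],
)

```text
t: 5.15
ee_pos: [600.0, -106.5, 284.7]
orientation: [3.127, -0.301, -0.001]
ft_force: [-0.4, -0.7, -0.9]
width: 0.6
grasp_force: 0.0
```

The button bottomed out at 12 N, so it was pressed. Now I'll drop behind the lid and push it over towards -x.

Call:
servo_tool(
  increments=[
    [0,0,-3,0,0,0,-1],
    [0,0,-6,0,0,0,-1],
    [0,0,-8,0,0,0,-1],
    [-1,0.2,-8,0,0,0,-1],
    [-2,0.3,-8,0,0,0,-1],
    [-3,0.5,-8,0,0,0,-1],
    [-3.7,0.6,-8,0,0,0,-1],
    [-4.4,0.7,-8,0,0,0,-1],
    [-5.1,0.8,-8,0,0,0,-1],
    [-5.8,0.9,-8,0,0,0,-1],
    [-6.5,1,-8,0,0,0,-1],
    [-7.2,1.1,-8,0,0,0,-1],
    [-7.9,1.2,-8,0,0,0,-1],
    [-8.6,1.4,-8,0,0,0,-1],
  ],
)

```text
t: 6.32
ee_pos: [513.4, -92.6, 204.7]
orientation: [3.127, -0.304, -0.001]
ft_force: [0.7, 0.8, 0.1]
width: 0.2
grasp_force: 0.4
```

Call:
servo_tool(
  increments=[
    [-0.7,0.1,0,0,0,0,-1],
    [-1.4,0.2,0,0,0,0,-1],
    [-2.1,0.3,0,0,0,0,-1],
    [-2.8,0.4,0,0,0,0,-1],
    [-3.5,0.5,0,0,0,0,-1],
    [-4.2,0.6,0,0,0,0,-1],
    [-4.9,0.8,0,0,0,0,-1],
    [-4.9,0.8,0,0,0,0,-1],
  ],
)

```text
t: 6.98
ee_pos: [463.6, -84.3, 204.7]
orientation: [-3.127, 0.304, 0.002]
ft_force: [0.8, -0.1, 0.8]
width: 0.9
grasp_force: 0.0
```

```bash
python3 - <<'E'
from h import *
s=snap('scene','s2'); a=cv2.imread('pics/s2.png')[110:270,190:380]; cv2.imwrite('pics/c3.png',cv2.resize(a,None,fx=3.5,fy=3.5,interpolation=cv2.INTER_CUBIC))
E
```

```text
(no output)
```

View pics/c3.png

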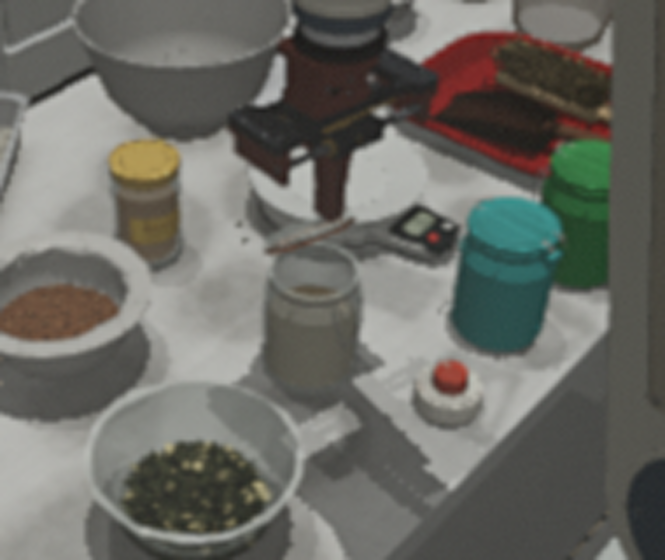

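The lid is tipped over towards -x and sinking (edge-on at c3 (310,235)); the jar is in place and the bowl untouched. Now I'll lift and go over the seed bowl.

Call:
servo_tool(
  increments=[
    [0,0,2,0,0,0,-1],
    [0,0,5,0,0,0,-1],
    [0,1,7,0,0,0,-1],
    [-0.5,4,7,0,0,0,-1],
    [-1,7,7,0,0,0,-1],
    [-1.7,10,7,0,0,0,-1],
    [-2.4,13,7,0,0,0,-1],
    [-3.1,16,7,0,0,0,-1],
    [-3.8,19,7,0,0,0,-1],
    [-4.3,21,7,0,0,0,-1],
    [-4.5,21.8,5,0,0,0,-1],
    [-4.5,21.8,2,0,0,0,-1],
    [-4.5,21.8,0,0,0,0,-1],
    [-4.5,21.8,0,0,0,0,-1],
  ],
)

```text
t: 8.2
ee_pos: [418.1, 133.1, 201.8]
orientation: [3.125, -0.302, -0.009]
ft_force: [-1.4, 0.5, -0.6]
width: 0.9
grasp_force: 0.0
```

Call:
servo_tool(
  increments=[
    [0,0,-1,0,0,0,-1],
    [0,0,-2.5,0,0,0,-1],
    [0,0,-4,0,0,0,-1],
    [0,0,-5.5,0,0,0,-1],
    [0,0,-6.4,0,0,0,-1],
    [0,0,-6.8,0,0,0,-1],
    [0,0,-6.8,0,0,0,-1],
    [0,0,-6.8,0,0,0,-1],
    [0,0,-6.8,0,0,0,-1],
    [0,0,-6.8,0,0,0,-1],
    [0,0,-6.8,0,0,0,-1],
    [0,0,-6.8,0,0,0,-1],
    [0,0,-6.8,0,0,0,-1],
    [0,0,-6.8,0,0,0,-1],
    [0,0,-6.8,0,0,0,-1],
    [0,0,-6.8,0,0,0,-1],
    [0,0,-6.8,0,0,0,-1],
    [0,0,-6.8,0,0,0,-1],
    [0,0,-6.8,0,0,0,-1],
    [0,0,-6.8,0,0,0,-1],
  ],
)

```text
t: 9.87
ee_pos: [420.3, 133.3, 136.9]
orientation: [-3.127, 0.304, 0.0]
ft_force: [0.4, -0.1, 0.6]
width: 0.5
grasp_force: 0.0
```

Call:
servo_tool(
  increments=[
    [0,0,0,0,0,0,-1],
    [0,0,0,0,0,0,-1],
    [0,0,0,0,0,0,-1],
    [0,0,0,0,0,0,-1],
    [0,0,0,0,0,0,-1],
    [0,0,0,0,0,0,-1],
    [0,0,0,0,0,0,-1],
    [0,0,0,0,0,0,-1],
    [0,0,0,0,0,0,-1],
    [0,0,0,0,0,0,-1],
    [0,0,0,0,0,0,-1],
    [0,0,0,0,0,0,-1],
    [0,0,0,0,0,0,-1],
    [0,0,0,0,0,0,-1],
    [0,0,0,0,0,0,-1],
    [0,0,0,0,0,0,-1],
    [0,0,0,0,0,0,-1],
    [0,0,0,0,0,0,-1],
    [0,0,0,0,0,0,-1],
    [0,0,0,0,0,0,-1],
  ],
)

```text
t: 11.53
ee_pos: [420.3, 133.3, 136.9]
orientation: [3.127, -0.304, 0.0]
ft_force: [-0.5, -0.6, 0.3]
width: 0.3
grasp_force: 0.0
```

```bash
python3 - <<'E'
from h import *
s=snap('scene','s3'); t=snap('top','t3'); a=cv2.imread('pics/s3.png')[130:290,190:380]; b=cv2.imread('pics/t3.png')[110:290,110:310]
r=lambda i:cv2.resize(i,(400,400),interpolation=cv2.INTER_CUBIC)
cv2.imwrite('pics/c4.png',np.hstack([r(a),r(b)]))
E
```

```text
(no output)
```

View pics/c4.png

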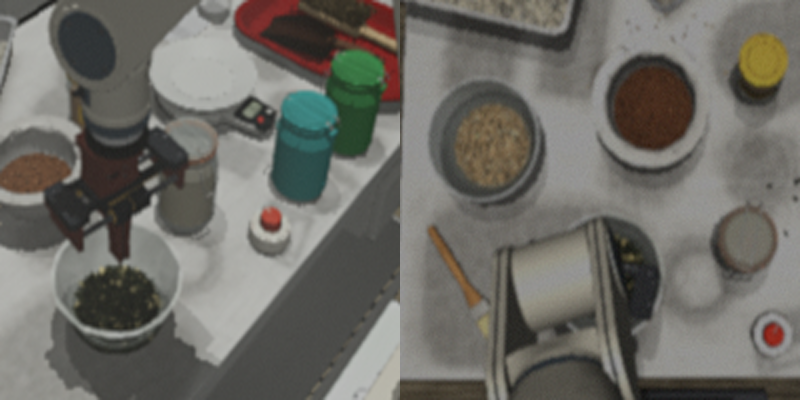

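The lid now lies on the jar, with the orange seal at its rim (left half, about (200,130)). The fingertips are over the seed bowl's middle at about (122,262), with nothing else moved. I'll keep holding so the lid settles fully and the two seconds count.

Call:
servo_tool(
  increments=[
    [0,0,0,0,0,0,-1],
    [0,0,0,0,0,0,-1],
    [0,0,0,0,0,0,-1],
    [0,0,0,0,0,0,-1],
    [0,0,0,0,0,0,-1],
    [0,0,0,0,0,0,-1],
    [0,0,0,0,0,0,-1],
    [0,0,0,0,0,0,-1],
    [0,0,0,0,0,0,-1],
    [0,0,0,0,0,0,-1],
    [0,0,0,0,0,0,-1],
    [0,0,0,0,0,0,-1],
    [0,0,0,0,0,0,-1],
    [0,0,0,0,0,0,-1],
    [0,0,0,0,0,0,-1],
    [0,0,0,0,0,0,-1],
    [0,0,0,0,0,0,-1],
    [0,0,0,0,0,0,-1],
    [0,0,0,0,0,0,-1],
    [0,0,0,0,0,0,-1],
  ],
)

```text
t: 13.3
ee_pos: [420.3, 133.3, 136.9]
orientation: [-3.127, 0.304, -0.0]
ft_force: [0.2, 0.2, 0.3]
width: 0.5
grasp_force: 0.0
```

Call:
servo_tool(
  increments=[
    [0,0,0,0,0,0,-1],
    [0,0,0,0,0,0,-1],
    [0,0,0,0,0,0,-1],
    [0,0,0,0,0,0,-1],
    [0,0,0,0,0,0,-1],
    [0,0,0,0,0,0,-1],
    [0,0,0,0,0,0,-1],
    [0,0,0,0,0,0,-1],
    [0,0,0,0,0,0,-1],
    [0,0,0,0,0,0,-1],
    [0,0,0,0,0,0,-1],
    [0,0,0,0,0,0,-1],
    [0,0,0,0,0,0,-1],
    [0,0,0,0,0,0,-1],
    [0,0,0,0,0,0,-1],
    [0,0,0,0,0,0,-1],
    [0,0,0,0,0,0,-1],
    [0,0,0,0,0,0,-1],
    [0,0,0,0,0,0,-1],
    [0,0,0,0,0,0,-1],
  ],
)

```text
t: 14.97
ee_pos: [420.3, 133.3, 136.9]
orientation: [-3.127, 0.304, -0.0]
ft_force: [0.1, 0.2, -0.5]
width: 0.4
grasp_force: 0.0
```

Call:
servo_tool(
  increments=[
    [0,0,0,0,0,0,-1],
    [0,0,0,0,0,0,-1],
    [0,0,0,0,0,0,-1],
    [0,0,0,0,0,0,-1],
    [0,0,0,0,0,0,-1],
    [0,0,0,0,0,0,-1],
    [0,0,0,0,0,0,-1],
    [0,0,0,0,0,0,-1],
    [0,0,0,0,0,0,-1],
    [0,0,0,0,0,0,-1],
    [0,0,0,0,0,0,-1],
    [0,0,0,0,0,0,-1],
    [0,0,0,0,0,0,-1],
    [0,0,0,0,0,0,-1],
    [0,0,0,0,0,0,-1],
    [0,0,0,0,0,0,-1],
    [0,0,0,0,0,0,-1],
    [0,0,0,0,0,0,-1],
    [0,0,0,0,0,0,-1],
    [0,0,0,0,0,0,-1],
  ],
)

```text
t: 16.63
ee_pos: [420.3, 133.3, 136.9]
orientation: [-3.127, 0.304, -0.0]
ft_force: [0.4, -0.6, 0.5]
width: 0.5
grasp_force: 0.0
```

```bash
python3 - <<'E'
from h import *
d=snap('scene','s4'); p=cv2.imread('pics/s3.png'); a=cv2.imread('pics/s4.png')
df=cv2.absdiff(p,a).mean(2); print('diff jar',df[180:240,260:300].mean(),'bg',df[240:300,300:340].mean())
c=a[170:250,250:310]; cv2.imwrite('pics/c5.png',cv2.convertScaleAbs(cv2.resize(c,None,fx=7,fy=7,interpolation=cv2.INTER_CUBIC),alpha=1.3))
E
```

```text
diff jar 0.6879166666666666 bg 0.7598611111111111
```

View pics/c5.png

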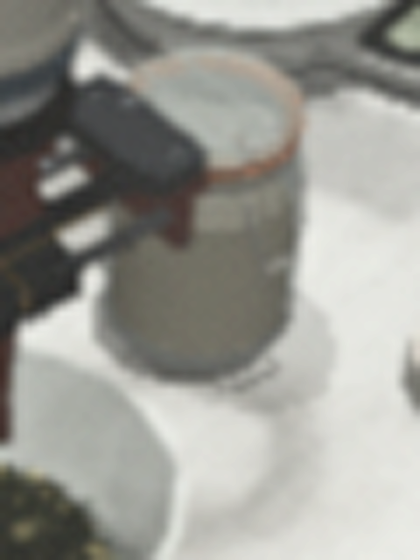

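The lid lies flat on the rim, orange seal all round, and has not moved for 5 s while the tool pointed. Handing in.

```bash
python3 -c "
from workcell import ctrl
print(ctrl.close_job())"
```

```text
the job is handed in; nothing more can be done
None
```

I pressed the white button to its stop, shut the sugar jar's lid, and left the fingers pointing down over the pumpkin seed bowl without touching it. I handed the job in after about 17 s; no verdict came back, but the pictures and force readings showed nothing wrong.

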